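# Set up the vial viewing stand and hold its screen upright

## Robot

A 7-joint arm with a two-finger parallel gripper is mounted at the origin on a cart in front of the work surface, level with it; the furniture and walls round the work are solid. World frame = base frame: x ahead of the robot, y to its left, z up, the work surface at z = 0. Lengths are in m, angles in rad, forces in N, time in s.
With the tool pointing down it reaches from about 0.425 to 0.95 m from the base axis. Payload 4.7 kg.
Tool frame: the origin (TCP) lies midway between the tips of the shut fingers; the grasp point (between the pads) lies 19 mm behind it (robot.grip_point_offset is the distance from the TCP to the grasp point, in m); z points along the fingers, y is the direction in which the jaws open and shut (so a half turn about z gives the same grasp; the last joint's range is limited). The gripper opens to 87 mm and grips with 3 to 60 N. Pads are 19 mm wide; open, the fingers measure 117 mm over their backs; the gripper's body (75 mm by 190 mm) begins 51 mm behind the grasp point.
Start: joints at [1.201, 0.469, -0.049, 1.532, 0.024, 1.141, -0.082], TCP at [0.226, -0.636, 0.223] pointing down, gripper open.
Joint ranges: [-2.59, 2.59], [-0.33, 1.99], [-1.39, 1.29], [0.1, 2.45], [-1.04, 4.18], [0.21, 1.99], [-2.66, 2.66]. Speed limits (rad/s): [2.57, 2.57, 3.14, 3.14, 3.14, 3.14, 3.14].

## Interface

Orientations are given as a rotation vector (axis times angle).
In Python, from bench import robot gives the robot as it stands.
- The arm moves only by the tool jog_arm, never from a script. Its argument "plan" is a list of rows, each a list of 7 numbers: the shift along the tool's x, y, z each as a share of 1 m, from -1 to 1, then the turn, a rotation vector about the tool's x, y, z each as a share of pi/2 rad, from -1 to 1, then the finger opening in mm, from 0 to 87. A call has 1 to 20 rows; each row is the pose to reach, as a shift and turn from the pose commanded when the call began, along the tool's axes at that moment; what a row does not reach only later rows make up. A row lasts 1/12 s, in which the tool goes at most 41.7 mm and 7.16 degrees, less where a joint would pass 70% of its speed; a pose out of reach is approached as far as the arm can. A call with a number of a shift or a turn outside -1 to 1 is refused whole. A call with a gripper value outside its range is refused whole. The fingers move at their own pace and stop on an object; "squeeze" is the grip in N (left out, the last holds). Time passes only in rows, so rows that repeat a pose let the fingers close. It gives the time, the measured TCP pose, the force and the opening at its end, in the units of the state.
- robot.state(): the state, without advancing time (a new reading comes with each control period).
- robot.get_image(name): name is "scene" or "top" or "wrist"; returns a dict with "color" (384x512x3 uint8, blue, green, red), "vfov" (degrees; the focal length in pixels is half the picture's height over the tangent of half this angle, whatever the lens; pixels are square), "cx", "cy" (the principal point, pixels), "origin" and "attitude" of the camera in the world. Camera axes: x right, y down, z forward; pixel columns grow to the right and rows downward; lengths in m; the calibration is good to about 2 mm. A picture is of the moment at which its call begins. There is no depth.
- robot.hand_in(): hands the job in, once; it reports no verdict.
The state is a dict: "clock": time; "q": joint angles; "joint_velocities": joint speeds; "joint_efforts": joint torques, N m; "tool_pos": TCP position; "tcp_rot": TCP orientation; "force": force on the tool from outside, world axes, zero at the start; "wrist_torque": the same for the moment, N m; "finger_gap": finger opening in m.
Only numpy, scipy, OpenCV 4.12 (cv2) and the standard library are available. Lean on these libraries where they do the work, as an engineer would, in place of code of your own. Each camera call takes 0.05 s, during which the arm holds its last target.

## Task

Seat the vial that stands by itself on the worktop fully down in the empty hole of the viewing stand and let go of it, then press the stand's folded-out kickstand leg down past its dead centre so that it snaps fully down. Then take the white screen by its handle, swing it up until it stands upright, free of its back stops and not resting on the leg, and finish while still gripping the handle and holding the screen still there, because it tips over if let go. Leave the vial that is already in the stand, the petri dish and the loose bottle cap where they are.

Things in the scene. Friction and masses are not known exactly. Their poses are not given: they have to be found in the camera images.
- stand: viewing stand, fixed: grey base plate 10 mm thick, a grey block with two vial holes along its front, a white hinged screen behind. Origin on the worktop, z up, x from block (robot side) to screen, y to the left along the screen; the plate spans x -90..+80, y -110..+170 mm. Other texts give points in this frame as (x, y, z) mm
- hole_floor (a point): centre of the floor of the empty (right) hole, at (-62, -35, 17); axes as the stand's. The hole is round, 26 mm wide, 15 mm deep. The block is 46 x 120 mm, centred at x -62, y 0, its top at z 32; the taken hole is at y +35. A seated vial has its origin here
- sample_vial: the vial to be seated: screw-cap glass vial 44 mm tall, body 23 mm across up to 27 mm, black cap 18.4 mm across from 28 to 44 mm above its foot, 20 g; stands alone on the worktop, right of the stand. Origin at the centre of its underside, z up. Seated, its cap spans 13 to 29 mm above the block
- ref_vial: vial of the same shape that already stands in the stand's left hole; stays there. Origin at the centre of its underside
- screen (a joint): lean of the screen: 0 upright, positive away from the block, +0.36 rad against its back stops, where it rests at the start; negative over the block, where the lowered leg's foot meets the plate at about -0.13. It turns freely about the line x +20, z +22 mm along y, is top-heavy, about 0.6 kg with handle and leg (varies), and falls over if let go
- handle: steel handle on the screen's top edge: a round bar 12 mm thick, 100 mm long along the stand's y, 38 mm free under it. Origin at the bar's middle, 181 mm from the hinge line; z along the screen (up when upright). It is at (+84, 0, 191) when the screen rests on its stops, at (+20, 0, 203) when upright. The round bar may turn in the grip
- leg (a joint): kickstand angle: 0 is folded, sticking out to the left (stand's +y) and a little upward; 1.51 rad is fully down, its foot in front of the screen's left post. A spring pushes it to either end; dead centre is at about 0.65 rad, past that it snaps down by itself. It takes about 1 to 2 N on the pad
- leg_pad (a point): middle of the top of the black ribbed pad (28 mm across, 22 mm along) near the end of the 90 mm leg; faces up when folded. With the screen on its stops: (+40, +174, 129) folded, (+22, +177, 109) at leg 0.35, (+8, +172, 92) at dead centre, (-3, +162, 79) at 0.9, (-19, +126, 57) down; the leg's pivot is at (+32, +101, 108)
- petri: petri dish, 89 mm across, 15 mm high, on the worktop to the left; a bystander. Origin at the centre of its underside
- brown_cap: loose brown bottle cap, 37 mm across, 19 mm high, on the worktop to the right; a bystander. Origin at the centre of its underside
Mind the look-alikes: they are no part of the job. What is shaped like the sample_vial but yellow is not meant.

How it is judged:
On the way, in this order (a step that is already met when the one before it is completed fails the run):
1. the vial is seated in the empty hole and released (horizontal distance between sample_vial and hole_floor below 0.004 m and z of sample_vial in the frame of hole_floor between -0.003 and 0.003 m and angle between sample_vial's own z axis and vertical below 0.1 rad and contact force between the fingers and sample_vial below 0.2 N), for 0.2 s.
2. the kickstand leg is fully down (value of joint leg above 1.4 rad), for 0.2 s.
3. the screen is upright, held by its handle (value of joint screen between -0.07 and 0.07 rad and contact force between the fingers and handle above 2 N), for 0.2 s.
At the end, for the whole second after the job is handed in: The vial stands in the hole (within 4 mm sideways and 3 mm of the floor, tilted under 0.1 rad, not touched by the fingers), the leg is beyond 1.4 rad, and the screen is held still (under 0.1 rad/s) within 0.07 rad of upright with more than 2 N between fingers and handle (all of step 1 and all of step 3 and value of joint leg above 1.4 rad and velocity of joint screen between -0.1 and 0.1 rad/s and horizontal distance between ref_vial and stand below 0.08 m); the arm keeps its last pose, push and grip.
It fails at once if the vial already in the stand was pulled out or tipped (distance of ref_vial from where it was at the start of the episode above 0.012 m or angle between ref_vial's own z axis and vertical above 0.3 rad).
It fails at once if the petri dish or the loose cap was pushed away (distance of any of petri, brown_cap from where it was at the start of the episode above 0.03 m).
It fails at once if the vial to be seated was tipped over (angle between sample_vial's own z axis and vertical above 0.8 rad).
It also fails if it takes over 62 s, if anything falls off the work surface, if the arm or the gripper's body presses on something with over 40 N, if the wrist force passes 120 N, or if a joint passes its speed limit or range.

## Working session

There is one attempt and no reset: what is moved stays moved. The work goes in short steps, Python scripts to look and compute and a tool call to move; the robot and the scene stay as the last step left them, time stands still between calls to the robot, and variables do not carry over. Pictures are saved under pics/ and viewed, and the job is handed in when it is done.

Besides the shell and the picture viewer there is one more tool, called after ">>>" in YAML: its name, and indented under it one key for each argument. jog_arm: Moves the arm, as the interface text tells. Its arguments: {"type":"object","properties":{"plan":{"type":"array","items":{"type":"array","items":{"type":"number"}}},"squeeze":{"type":"number"}},"required":["plan"]}

```bash
mkdir -p pics; ls; cat > h.py <<'E'
import numpy as np, cv2
from scipy.spatial.transform import Rotation as R
from bench import robot
def shot(n,f):
    d=robot.get_image(n); cv2.imwrite(f'pics/{f}.png',d['color'])
    import pickle; pickle.dump(d,open(f'pics/{f}.pkl','wb')); return d
def load(f):
    import pickle; return pickle.load(open(f'pics/{f}.pkl','rb'))
def att(d):
    a=np.array(d['attitude'],float)
    return a if a.shape==(3,3) else (R.from_rotvec(a).as_matrix() if a.size==3 else R.from_quat(a).as_matrix())
def foc(d): return d['color'].shape[0]/2/np.tan(np.radians(d['vfov'])/2)
def ray(d,u,v):
    f=foc(d); r=att(d)@np.array([(u-d['cx'])/f,(v-d['cy'])/f,1]); return np.array(d['origin']),r
def atz(d,u,v,z):
    o,r=ray(d,u,v); return o+r*(z-o[2])/r[2]
def proj(d,p):
    c=att(d).T@(np.array(p)-np.array(d['origin'])); f=foc(d); return d['cx']+f*c[0]/c[2], d['cy']+f*c[1]/c[2]
E
python3 - <<'E'
from h import *
for n in ['scene','top','wrist']:
    d=shot(n,n+'0'); print(n,d['vfov'],d['cx'],d['cy'],d['origin'],d['attitude'])
print(robot.state())
E
```

```text
pics
scene 49.90846275478435 257.67503499730225 188.36516471343555 [-0.37474103 -0.63455734  0.75928143] [-1.89897777  1.05204772 -0.57770295]
top 50.37816810521491 251.47521223422885 196.94366480075124 [ 0.25421416 -0.04606464  1.7251914 ] [-2.16691827  2.12808946 -0.15742438]
wrist 71.2429217637745 259.8520400908742 189.20337137284488 [ 0.29867142 -0.60918144  0.38511214] [ 2.36674308 -1.67183755 -0.24390205]
{'clock': 0.15, 'q': array([ 1.20112515,  0.46927411, -0.04858849,  1.53341339,  0.02406047,
        1.14100579, -0.08228831]), 'joint_velocities': array([-0.00038395, -0.00194534, -0.00020223, -0.00432071,  0.00054103,
       -0.00076524,  0.00100431]), 'joint_efforts': array([ 5.55504084e-04, -5.08430994e+01, -8.08650395e-02, -2.36418432e+01,
       -6.13298477e-02,  3.56563821e-02,  1.15266380e-04]), 'tool_pos': array([ 0.2254643 , -0.63574396,  0.22173098]), 'tcp_rot': array([-3.09462542e+00, -5.32465805e-01,  4.26732858e-04]), 'force': array([0.24965247, 0.53747432, 0.26011461]), 'wrist_torque': array([ 0.04493018,  0.0330661 , -0.03605407]), 'finger_gap': 0.0872220091184494}
```

View pics/scene0.png

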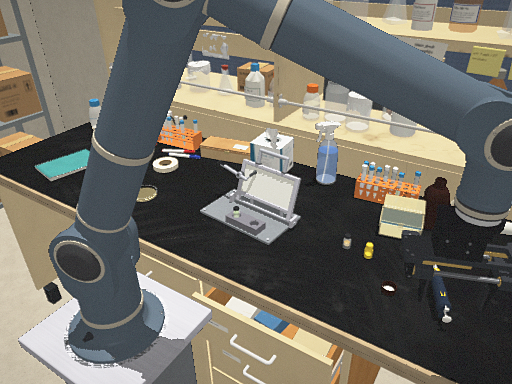

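View pics/top0.png

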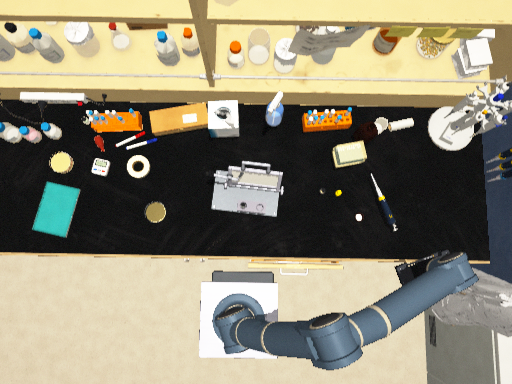

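View pics/wrist0.png

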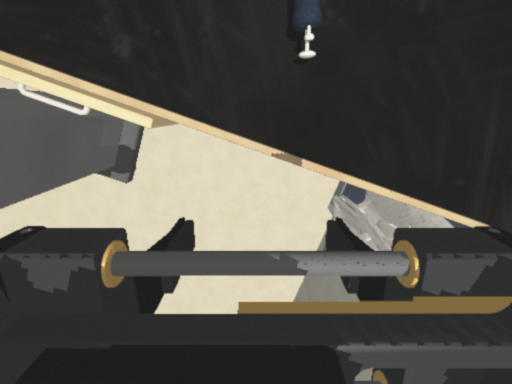

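```bash
python3 - <<'E'
from h import *
a=load('top0')['color'][150:225,200:300]; b=load('top0')['color'][170:230,300:380]
cv2.imwrite('pics/ta.png',cv2.resize(a,None,fx=8,fy=8,interpolation=cv2.INTER_CUBIC))
cv2.imwrite('pics/tb.png',cv2.resize(b,None,fx=8,fy=8,interpolation=cv2.INTER_CUBIC))
c=load('scene0')['color'][120:250,190:310]
cv2.imwrite('pics/sa.png',cv2.resize(c,None,fx=4.6,fy=4.6,interpolation=cv2.INTER_CUBIC))
c=load('scene0')['color'][220:300,330:410]
cv2.imwrite('pics/sb.png',cv2.resize(c,None,fx=7,fy=7,interpolation=cv2.INTER_CUBIC))
E
```

```text
(no output)
```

View pics/ta.png

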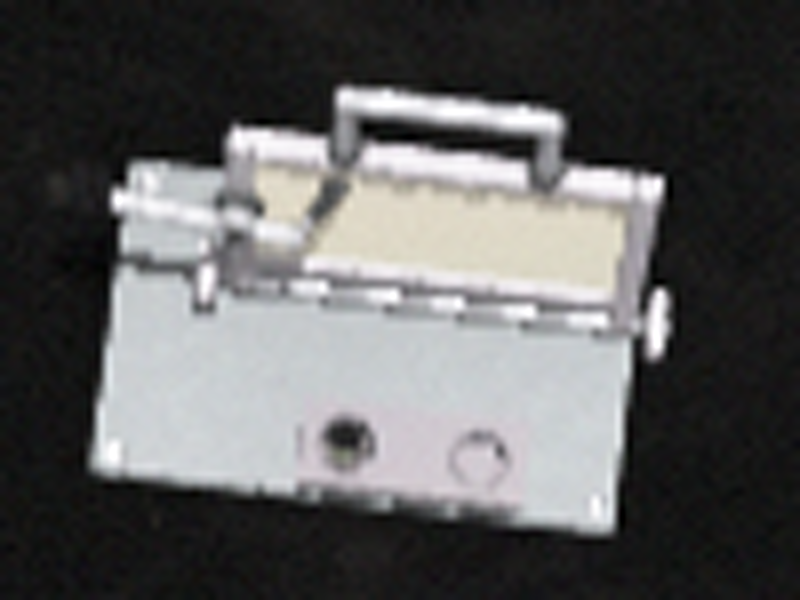

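View pics/tb.png

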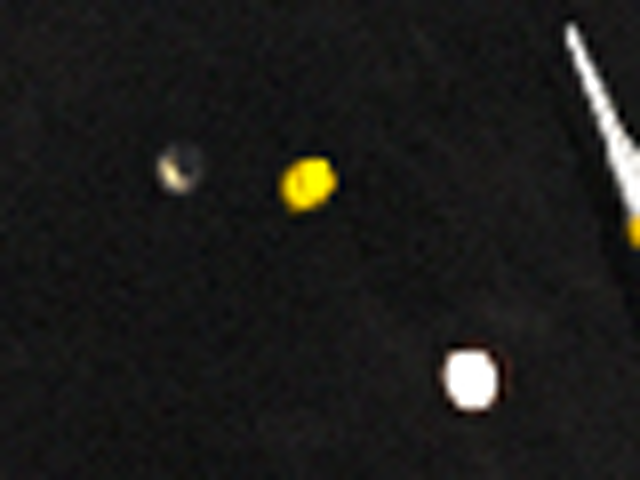

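View pics/sa.png

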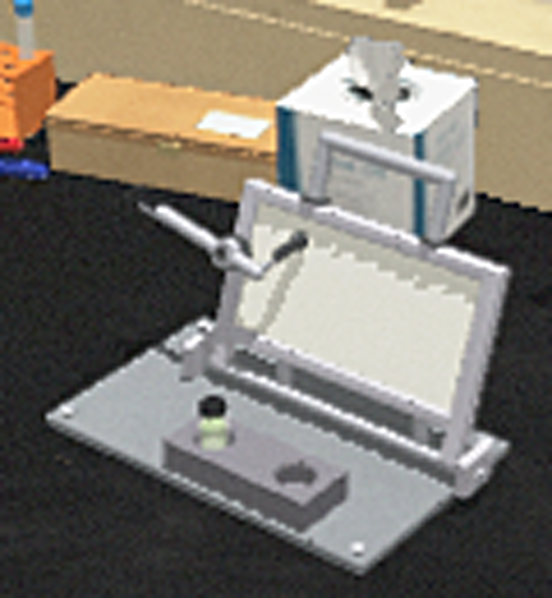

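View pics/sb.png

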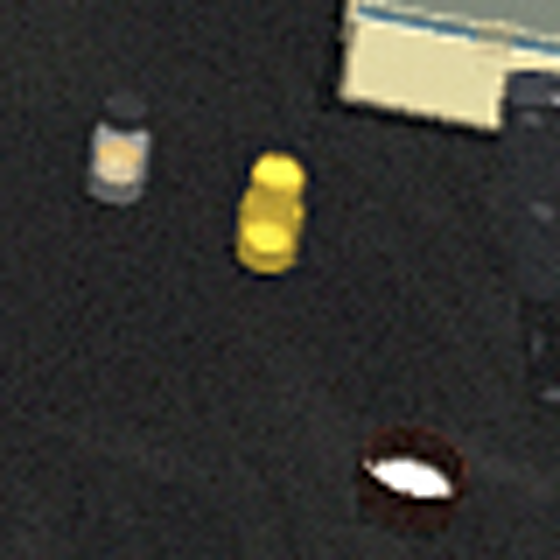

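```bash
python3 - <<'E'
from h import *
t=load('top0'); s=load('scene0')
T=lambda x,y,ox=200,oy=150:(ox+x/8,oy+y/8)
P={}
for n,p in dict(FL=(95,472),FR=(612,533),BL=(130,160)).items(): print('top',n,atz(t,*T(*p),.010))
S=lambda x,y:(190+x/4.6,120+y/4.6)
for n,p in dict(FL=(47,415),FR=(362,572),BR=(508,440)).items(): print('scn',n,atz(s,*S(*p),.010))
print('hole top',atz(t,*T(480,457),.032),'scn',atz(s,*S(297,473),.032))
print('ref cap top',atz(t,*T(348,437),.061),'scn',atz(s,*S(211,405),.061))
print('vial top',atz(t,300+187/8,170+160/8,.044),atz(t,300+178/8,170+170/8,.015),'scn',atz(s,330+126/7,220+103/7,.044),atz(s,330+117/7,220+188/7,.003))
print('cap',atz(t,300+471/8,170+380/8,.019),atz(s,330+412/7,220+480/7,.012))
print('yellow',atz(t,300+308/8,170+183/8,.03))
print('petri',atz(t,155,212,.01))
E
```

```text
top FL [0.44870736 0.11883628 0.01      ]
top FR [ 0.42133339 -0.1545829   0.01      ]
top BL [0.61714194 0.10543723 0.01      ]
scn FL [0.45339383 0.12216792 0.01      ]
scn FR [ 0.42022492 -0.15639503  0.01      ]
scn BR [ 0.5948145  -0.16792351  0.01      ]
hole top [ 0.45775093 -0.08391749  0.032     ] scn [ 0.46169399 -0.08197857  0.032     ]
ref cap top [ 0.46336708 -0.01534101  0.061     ] scn [ 0.46268587 -0.01444886  0.061     ]
vial top [ 0.53310294 -0.34711066  0.044     ] [ 0.5324497  -0.34748619  0.015     ] scn [ 0.53736661 -0.34593236  0.044     ] [ 0.53455632 -0.34756707  0.003     ]
cap [ 0.42305194 -0.49975917  0.019     ] [ 0.4259383  -0.50124659  0.012     ]
yellow [ 0.52434481 -0.41316143  0.03      ]
petri [0.43160268 0.35830089 0.01      ]
```

```bash
cat >> h.py <<'E'
def cur():
    s=robot.state(); return np.array(s['tool_pos']),R.from_rotvec(s['tcp_rot'])
def down(yaw):
    # jaws (tool y) along direction at angle yaw from world +y, pointing down
    y=np.array([-np.sin(yaw),np.cos(yaw),0]); z=np.array([0,0,-1.]); x=np.cross(y,z)
    return R.from_matrix(np.array([x,y,z]).T)
def row(p,Rt=None):
    p0,R0=cur(); d=R0.inv().apply(np.array(p)-p0)
    r=np.zeros(3) if Rt is None else (R0.inv()*Rt).as_rotvec()/(np.pi/2)
    return np.round(d,4).tolist(),np.round(r,4).tolist()
E
python3 - <<'E'
from h import *
p,r=cur(); print(r.as_matrix().round(3))
for yw in (-.09,np.pi-.09): print(row([.52,-.347,.16],down(yw)), np.degrees((r.inv()*down(yw)).magnitude()))
t=load('top0'); print(atz(t,224,137,0),atz(t,224,102,.1),robot.state()['q'])
E
```

```text
[[ 0.942  0.334 -0.001]
 [ 0.334 -0.942  0.001]
 [-0.    -0.002 -1.   ]]
([0.3741, -0.1736, 0.062], [-0.0003, -0.0013, -1.7258]) 155.31778280805165
([0.3741, -0.1736, 0.062], [-0.0009, 0.0002, 0.2742]) 24.682375159075477
[0.76670257 0.07696641 0.        ] [0.88736304 0.07397046 0.1       ] [ 1.20112515  0.46927411 -0.04858849  1.53341339  0.02406047  1.14100579
 -0.08228831]
```

>>> jog_arm:
  plan:
    - [0.327,-0.19,0.06,0,0,0.274,50]
    - [0.327,-0.19,0.06,0,0,0.274,50]
    - [0.327,-0.19,0.06,0,0,0.274,50]
    - [0.327,-0.19,0.06,0,0,0.274,50]
    - [0.327,-0.19,0.06,0,0,0.274,50]
    - [0.327,-0.19,0.06,0,0,0.274,50]
    - [0.327,-0.19,0.06,0,0,0.274,50]
    - [0.327,-0.19,0.06,0,0,0.274,50]
    - [0.327,-0.19,0.06,0,0,0.274,50]
    - [0.327,-0.19,0.06,0,0,0.274,50]
    - [0.327,-0.19,0.06,0,0,0.274,50]
    - [0.327,-0.19,0.06,0,0,0.274,50]
    - [0.327,-0.19,0.06,0,0,0.274,50]

```text
clock: 1.23
tool_pos: [0.4689, -0.3499, 0.1627]
tcp_rot: [3.137, -0.146, -0.001]
force: [-0.0, -0.6, -0.7]
finger_gap: 0.0503
```

```bash
python3 - <<'E'
from h import *
d=shot('wrist','w1'); print(cur()[0],cur()[1].as_matrix().round(3),d['origin'],robot.state()['finger_gap'])
print(proj(d,[.534,-.347,.044]),proj(d,[.534,-.347,.0]))
E
```

```text
[ 0.46873496 -0.35020652  0.16273592] [[ 0.996 -0.093 -0.   ]
 [-0.093 -0.996 -0.001]
 [-0.     0.001 -1.   ]] [ 0.54623588 -0.35615683  0.32611141] 0.04993637479543848
(np.float64(251.56548995258856), np.float64(123.11211032544398)) (np.float64(252.60474873670248), np.float64(121.34051772754837))
```

View pics/w1.png

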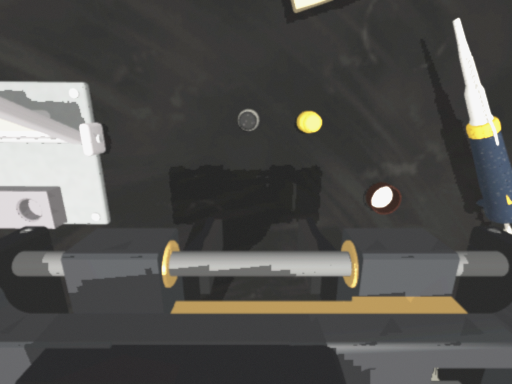

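```bash
python3 - <<'E'
from h import *
d=load('w1'); c=d['color']
cv2.imwrite('pics/w1a.png',cv2.resize(c[95:145,220:330],None,fx=7,fy=7,interpolation=cv2.INTER_CUBIC))
cv2.imwrite('pics/w1b.png',cv2.resize(c[70:235,0:120],None,fx=3.6,fy=3.6,interpolation=cv2.INTER_CUBIC))
E
```

```text
(no output)
```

View pics/w1a.png

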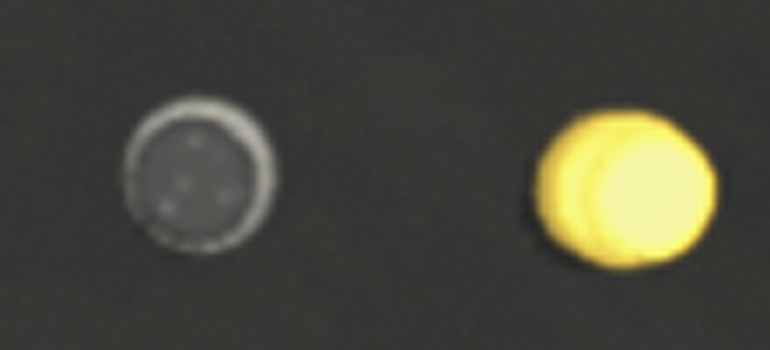

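View pics/w1b.png

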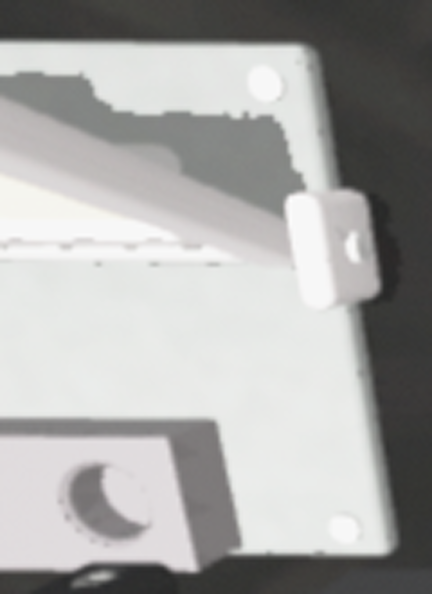

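```bash
python3 - <<'E'
from h import *
d=load('w1')
print('vial',atz(d,247.9,120.4,.044),atz(d,220+200/7,95+175/7,.025))
f=lambda x,y:(x/3.6,70+y/3.6)
a=atz(d,*f(318,44),.01);b=atz(d,*f(397,553),.01);print(a,b,np.arctan2(*(a-b)[1::-1]),np.linalg.norm(a-b))
print('hole',atz(d,*f(107,503),.032))
print('blk corners', atz(d,*f(165,436),.032),atz(d,*f(195,572),.032))
print(row([.5335,-.347,.10],down(-.09+np.pi)))
E
```

```text
vial [ 0.53702333 -0.34354977  0.044     ] [ 0.53675467 -0.3434729   0.025     ]
[ 0.59265505 -0.17172029  0.01      ] [ 0.42515002 -0.15349742  0.01      ] -0.10836381608636386 0.1684933440095923
hole [ 0.4596604 -0.0783281  0.032    ]
blk corners [ 0.48006958 -0.10429984  0.032     ] [ 0.43314262 -0.09917601  0.032     ]
([0.0642, -0.0093, 0.0627], [0.0008, 0.0002, -0.0022])
```

```bash
python3 - <<'E'
from h import *
D=down(-.108+np.pi)
for z in (.1627,.018): print(row([.5365,-.345,z],D))
E
```

```text
([0.067, -0.0115, -0.0], [0.0008, 0.0002, 0.0092])
([0.067, -0.0117, 0.1447], [0.0008, 0.0002, 0.0092])
```

>>> jog_arm:
  plan:
    - [0.067,-0.0115,0.0,0,0,0.009,50]
    - [0.067,-0.0115,0.03,0,0,0.009,50]
    - [0.067,-0.0115,0.06,0,0,0.009,50]
    - [0.067,-0.0115,0.09,0,0,0.009,50]
    - [0.067,-0.0115,0.115,0,0,0.009,50]
    - [0.067,-0.0115,0.135,0,0,0.009,50]
    - [0.067,-0.0115,0.144,0,0,0.009,50]
    - [0.067,-0.0115,0.144,0,0,0.009,50]
    - [0.067,-0.0115,0.144,0,0,0.009,50]
  squeeze: 12

```text
clock: 2.03
tool_pos: [0.5378, -0.3438, 0.0191]
tcp_rot: [3.136, -0.166, 0.001]
force: [0.5, -0.1, 1.0]
finger_gap: 0.0499
```

```bash
python3 - <<'E'
from h import *
shot('scene','s2'); shot('wrist','w2'); d=load('s2')
c=d['color'][190:300,300:440]
cv2.imwrite('pics/s2a.png',cv2.resize(c,None,fx=5,fy=5,interpolation=cv2.INTER_CUBIC))
print(cur()[0],robot.state()['force'])
E
```

```text
[ 0.5389336  -0.34367593  0.0203192 ] [-0.39840424 -0.68009114  0.34197286]
```

View pics/s2a.png

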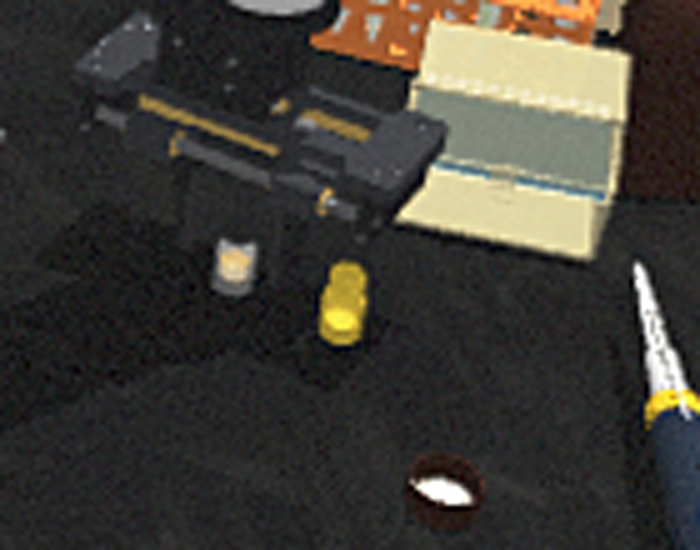

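View pics/w2.png

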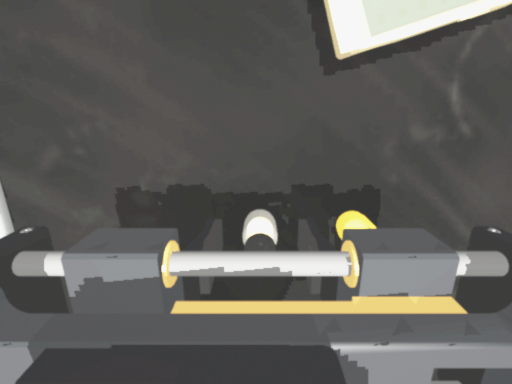

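```bash
python3 - <<'E'
from h import *
d=load('w2'); print(cur()[0])
cv2.imwrite('pics/w2a.png',cv2.resize(d['color'][190:260,200:330],None,fx=6,fy=6,interpolation=cv2.INTER_CUBIC))
for x in (.533,.535,.537,.539): print(x,[np.round(proj(d,[x+dx,-.344,z]),1) for dx,z in ((.0115,.0),(.0115,.027),(-.0092,.044),(.0092,.044))])
E
```

```text
[ 0.5389336  -0.34367593  0.0203192 ]
0.533 [array([260.2, 212. ]), array([260.3, 227.5]), array([264. , 271.1]), array([260.8, 243.4])]
0.535 [array([259.9, 209.5]), array([260. , 224.6]), array([263.7, 268.2]), array([260.5, 240.3])]
0.537 [array([259.6, 206.9]), array([259.6, 221.7]), array([263.3, 265.2]), array([260.1, 237.2])]
0.539 [array([259.3, 204.3]), array([259.3, 218.7]), array([263. , 262.3]), array([259.7, 234. ])]
```

View pics/w2a.png

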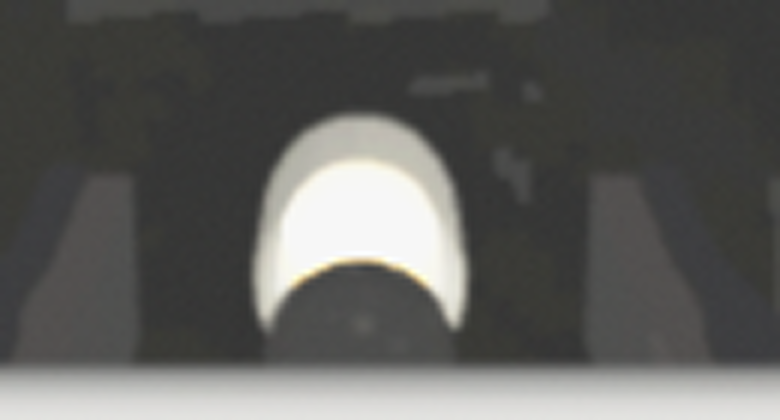

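```bash
python3 - <<'E'
from h import *
d=load('w2'); p,r=cur()
for z in (0,-.01,-.02): print(z,[np.round(proj(d,p+r.apply([.0095,s*.025,z])),1) for s in (1,-1)])
E
```

```text
0 [array([298.8, 217.7]), array([222.5, 217.7])]
-0.01 [array([301.1, 223.9]), array([220.4, 224. ])]
-0.02 [array([303.6, 230.9]), array([217.9, 230.9])]
```

>>> jog_arm:
  plan:
    - [0,0,0.001,0,0,0,0]
    - [0,0,0.001,0,0,0,0]
    - [0,0,0.001,0,0,0,0]
    - [0,0,0.001,0,0,0,0]
    - [0,0,0.001,0,0,0,0]
    - [0,0,0.001,0,0,0,0]
  squeeze: 12

```text
clock: 2.63
tool_pos: [0.5383, -0.3424, 0.0178]
tcp_rot: [3.137, -0.163, 0.001]
force: [-0.9, 1.8, 0.6]
finger_gap: 0.0223
```

```bash
python3 - <<'E'
from h import *
print(robot.state()['finger_gap'],cur()[0])
D=down(-.108+np.pi)
for p in ([.538,-.343,.165],[.43,-.085,.165]): print(row(p,D))
E
```

```text
0.022278373452720518 [ 0.53827283 -0.34238243  0.01783373]
([-0.0001, 0.0007, -0.1472], [0.0001, -0.0003, 0.0028])
([-0.1343, -0.2448, -0.1473], [0.0001, -0.0003, 0.0028])
```

>>> jog_arm:
  plan:
    - [0,0,-0.02,0,0,0,0]
    - [0,0,-0.06,0,0,0,0]
    - [0,0,-0.1,0,0,0,0]
    - [0,0,-0.14,0,0,0,0]
    - [-0.02,-0.035,-0.147,0,0,0.003,0]
    - [-0.04,-0.07,-0.147,0,0,0.003,0]
    - [-0.06,-0.105,-0.147,0,0,0.003,0]
    - [-0.08,-0.14,-0.147,0,0,0.003,0]
    - [-0.1,-0.175,-0.147,0,0,0.003,0]
    - [-0.117,-0.21,-0.147,0,0,0.003,0]
    - [-0.129,-0.235,-0.147,0,0,0.003,0]
    - [-0.134,-0.245,-0.147,0,0,0.003,0]
    - [-0.134,-0.245,-0.147,0,0,0.003,0]
    - [-0.134,-0.245,-0.147,0,0,0.003,0]

```text
clock: 3.8
tool_pos: [0.4308, -0.0855, 0.1649]
tcp_rot: [3.136, -0.17, 0.002]
force: [-0.2, 0.0, 1.0]
finger_gap: 0.0219
```

```bash
python3 - <<'E'
from h import *
d=shot('wrist','w3'); print(cur()[0],robot.state()['finger_gap'])
c=d['color']
cv2.imwrite('pics/w3a.png',cv2.resize(c[60:250,120:380],None,fx=3,fy=3,interpolation=cv2.INTER_CUBIC))
E
```

```text
[ 0.4309673  -0.08624113  0.1647882 ] 0.02216541021981473
```

View pics/w3.png

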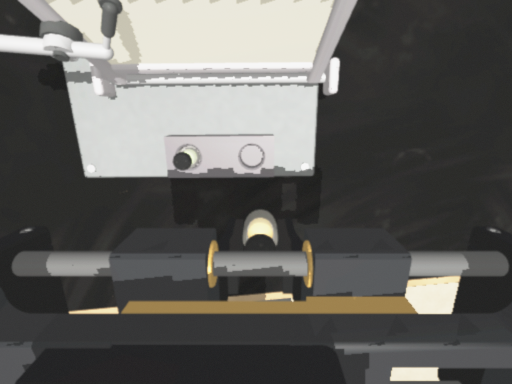

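View pics/w3a.png

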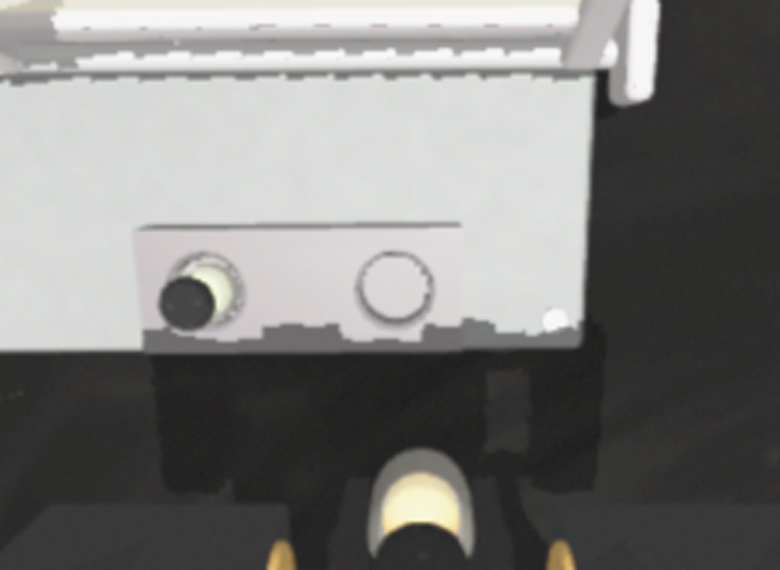

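```bash
python3 - <<'E'
from h import *
from scipy.optimize import least_squares
d=load('w3'); 
g=lambda x,y:(120+x/3,60+y/3)
obs=[(g(395,286),(-62,-35,32)),(g(136,229),(-39,60,32)),(g(461,224),(-39,-60,32)),(g(582,347),(-90,-110,10)),((85,177),(-90,170,10))]
W=np.array([atz(d,*uv,p[2]/1e3)[:2] for uv,p in obs]); print(W.round(4))
L=np.array([p[:2] for _,p in obs])/1e3
def f(v,idx=range(5)):
    c,s=np.cos(v[2]),np.sin(v[2]); Q=L@np.array([[c,s],[-s,c]])+v[:2]; return (Q-W)[list(idx)].ravel()
r=least_squares(f,[.53,-.04,-.1]); print(r.x,(r.fun*1e3).round(1))
c,s=np.cos(r.x[2]),np.sin(r.x[2]); h=np.array([c*-.062+s*.035,s*-.062-c*.035])+r.x[:2]; print('hole',h)
# held vial
p,rr=cur()
for x in (-.003,0,.003): print(x,[np.round(proj(d,p+rr.apply([x+a,0,-(z-.0185)])),1) for a,z in ((.0115,0),(.0092,.044))])
E
```

```text
[[ 0.461  -0.0791]
 [ 0.4918  0.012 ]
 [ 0.4808 -0.1055]
 [ 0.4245 -0.1508]
 [ 0.4532  0.1275]]
[ 0.52543214 -0.05058004 -0.10078574] [-0.8 -0.1  0.8  1.  -0.2 -0.9  0.3 -0.2 -0.2  0.2]
hole [ 0.46022523 -0.07916429]
-0.003 [array([261.9, 208.9]), array([262.4, 240.1])]
0 [array([261.9, 205. ]), array([262.5, 235.3])]
0.003 [array([261.9, 201.1]), array([262.5, 230.4])]
```

```bash
python3 - <<'E'
from h import *
D=down(-.101+np.pi)
for p in ([.461,-.0806,.1648],[.461,-.0806,.058]): print(row(p,D))
E
```

```text
([0.0292, -0.0089, 0.0], [0.0004, -0.0007, -0.0057])
([0.0291, -0.009, 0.1068], [0.0004, -0.0007, -0.0057])
```

>>> jog_arm:
  plan:
    - [0.029,-0.009,0.0,0,0,-0.005,0]
    - [0.029,-0.009,0.03,0,0,-0.005,0]
    - [0.029,-0.009,0.06,0,0,-0.005,0]
    - [0.029,-0.009,0.085,0,0,-0.005,0]
    - [0.029,-0.009,0.1,0,0,-0.005,0]
    - [0.029,-0.009,0.106,0,0,-0.005,0]
    - [0.029,-0.009,0.106,0,0,-0.005,0]
    - [0.029,-0.009,0.106,0,0,-0.005,0]

```text
clock: 4.52
tool_pos: [0.4608, -0.0801, 0.0588]
tcp_rot: [3.137, -0.161, 0.001]
force: [0.1, -0.1, 0.2]
finger_gap: 0.0218
```

```bash
python3 - <<'E'
from h import *
d=shot('wrist','w4'); s=shot('scene','s4'); print(cur()[0],robot.state()['force'])
cv2.imwrite('pics/w4a.png',cv2.resize(d['color'][130:260,150:370],None,fx=3.5,fy=3.5,interpolation=cv2.INTER_CUBIC))
cv2.imwrite('pics/s4a.png',cv2.resize(s['color'][190:260,195:300],None,fx=7,fy=7,interpolation=cv2.INTER_CUBIC))
E
```

```text
[ 0.46125162 -0.07963156  0.05959636] [-0.22940663  1.08803972 -1.00807549]
```

View pics/w4a.png

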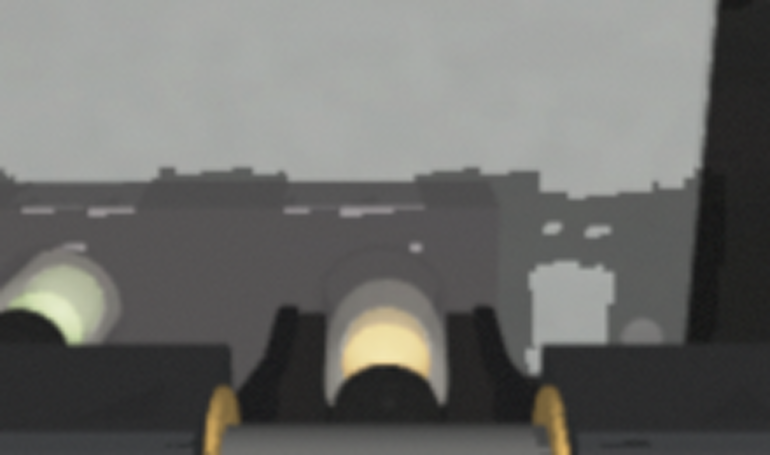

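View pics/s4a.png

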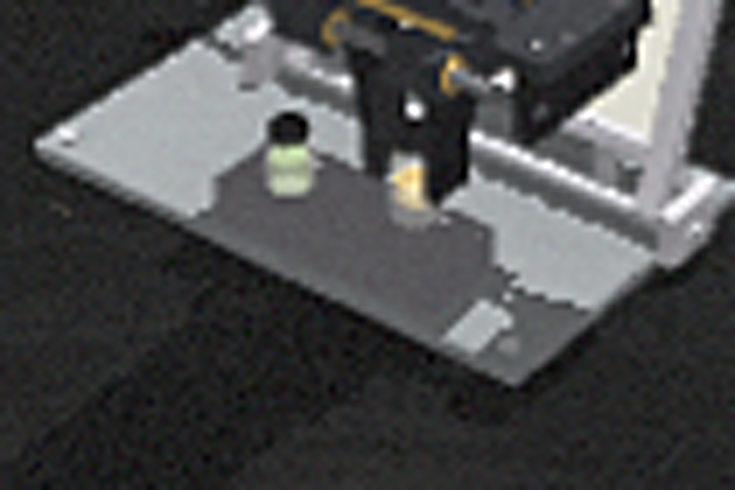

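```bash
python3 - <<'E'
from h import *
d=load('w4'); c=d['color'][180:250,220:300].astype(float)
c=np.clip((c-20)*2.2,0,255).astype('uint8')
cv2.imwrite('pics/w4b.png',cv2.resize(c,None,fx=9,fy=9,interpolation=cv2.INTER_CUBIC))
p,rr=cur(); p=np.array([.461,-.0799,.0590])
def circ(c,r,z): return np.array([proj(d,[c[0]+r*np.cos(t),c[1]+r*np.sin(t),z]) for t in np.linspace(0,2*np.pi,73)])
for nm,c,r,z in (('hole top @tcp',p,.013,.032),('vial foot',p,.0115,.0405),('shoulder',p,.0115,.0405+.027),('cap',p,.0092,.0845)):
    q=circ(c,r,z); print(nm,'u',q[:,0].min().round(1),q[:,0].max().round(1),'vtop',q[:,1].min().round(1))
E
```

```text
hole top @tcp u 243.4 277.5 vtop 199.6
vial foot u 244.8 276.2 vtop 205.4
shoulder u 242.5 278.7 vtop 220.1
cap u 244.7 276.7 vtop 235.7
```

View pics/w4b.png

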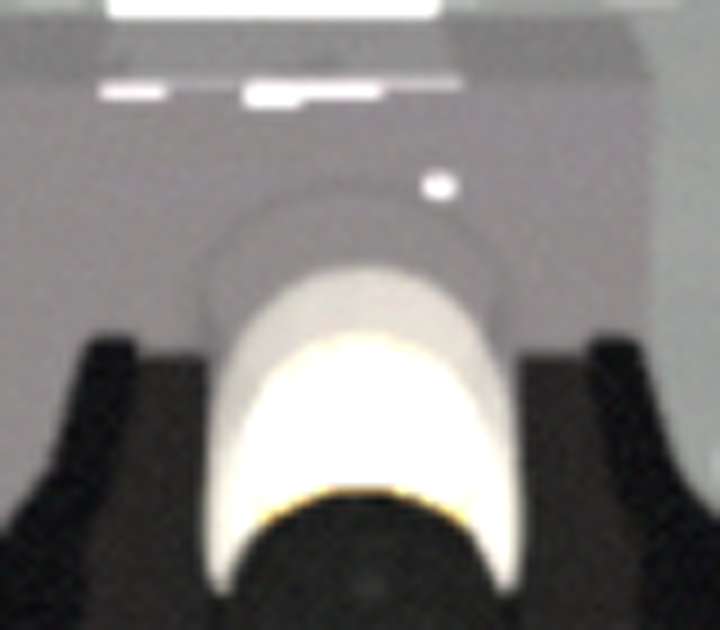

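>>> jog_arm:
  plan:
    - [0,-0.0006,0.003,0,0,0,0]
    - [0,-0.0006,0.005,0,0,0,0]
    - [0,-0.0006,0.007,0,0,0,0]
    - [0,-0.0006,0.009,0,0,0,0]
    - [0,-0.0006,0.011,0,0,0,0]
    - [0,-0.0006,0.012,0,0,0,0]
    - [0,-0.0006,0.013,0,0,0,0]
    - [0,-0.0006,0.013,0,0,0,0]

```text
clock: 5.28
tool_pos: [0.4599, -0.0784, 0.0453]
tcp_rot: [3.138, -0.158, -0.001]
force: [-0.2, 0.1, -0.5]
finger_gap: 0.0225
```

```bash
python3 - <<'E'
from h import *
d=shot('wrist','w5'); print(cur()[0],robot.state()['force'])
c=d['color'][180:250,220:300].astype(float)
c=np.clip((c-20)*2.2,0,255).astype('uint8')
cv2.imwrite('pics/w5b.png',cv2.resize(c,None,fx=9,fy=9,interpolation=cv2.INTER_CUBIC))
E
```

```text
[ 0.46000718 -0.07836146  0.04544494] [-0.28697025  0.29573348  0.45296767]
```

View pics/w5b.png

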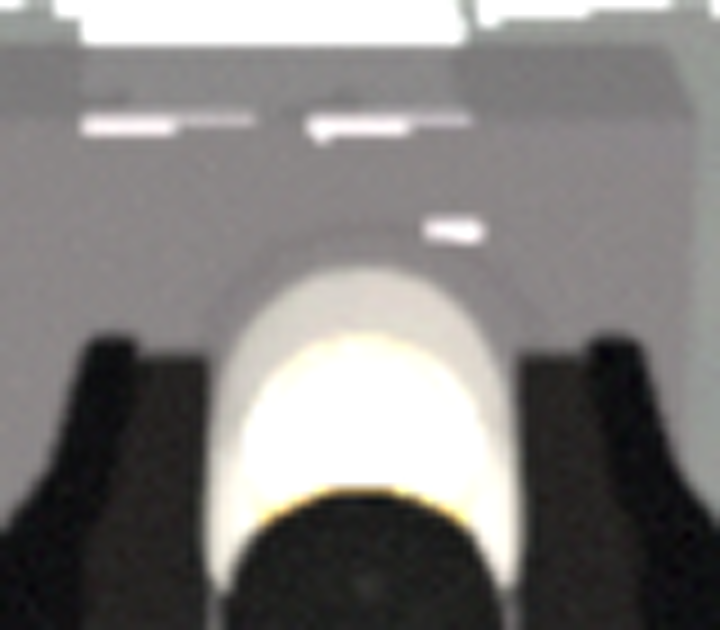

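```bash
python3 - <<'E'
from h import *
for n,h in (('w4',[.461,-.0797]),('w5',[.461,-.0797])):
    d=load(n); print(n,d['origin'])
    for r,z in ((.013,.032),(.0145,.032),(.0115,.041 if n=='w4' else .027)):
        q=np.array([proj(d,[h[0]+r*np.cos(t),h[1]+r*np.sin(t),z]) for t in np.linspace(0,2*np.pi,73)]); print(r,q[:,0].min().round(1),q[:,0].max().round(1),q[:,1].min().round(1))
E
```

```text
w4 [ 0.53790723 -0.08721053  0.22233463]
0.013 243.2 277.2 199.7
0.0145 241.2 279.2 197.8
0.0115 244.5 276.0 205.7
w5 [ 0.53718682 -0.08538118  0.2088149 ]
0.013 244.3 280.8 204.3
0.0145 242.2 282.9 202.3
0.0115 246.8 278.2 204.0
```

>>> jog_arm:
  plan:
    - [0,0,0.002,0,0,0,0]
    - [0,0,0.004,0,0,0,0]
    - [0,0,0.006,0,0,0,0]
    - [0,0,0.008,0,0,0,0]
    - [0,0,0.009,0,0,0,0]
    - [0,0,0.01,0,0,0,0]
    - [0,0,0.01,0,0,0,0]

```text
clock: 5.92
tool_pos: [0.4599, -0.0784, 0.0353]
tcp_rot: [3.138, -0.158, -0.001]
force: [-0.2, 0.1, 0.2]
finger_gap: 0.0223
```

```bash
python3 - <<'E'
from h import *
d=shot('wrist','w6'); print(cur()[0],robot.state()['force'],robot.state()['finger_gap'])
c=d['color'][180:250,220:300].astype(float)
c=np.clip((c-20)*2.2,0,255).astype('uint8')
cv2.imwrite('pics/w6b.png',cv2.resize(c,None,fx=9,fy=9,interpolation=cv2.INTER_CUBIC))
s=shot('scene','s6')
cv2.imwrite('pics/s6a.png',cv2.resize(s['color'][190:260,195:300],None,fx=7,fy=7,interpolation=cv2.INTER_CUBIC))
E
```

```text
[ 0.46001381 -0.07839162  0.03545539] [-0.45432966  0.67358898  0.55517708] 0.022283523287249234
```

View pics/w6b.png

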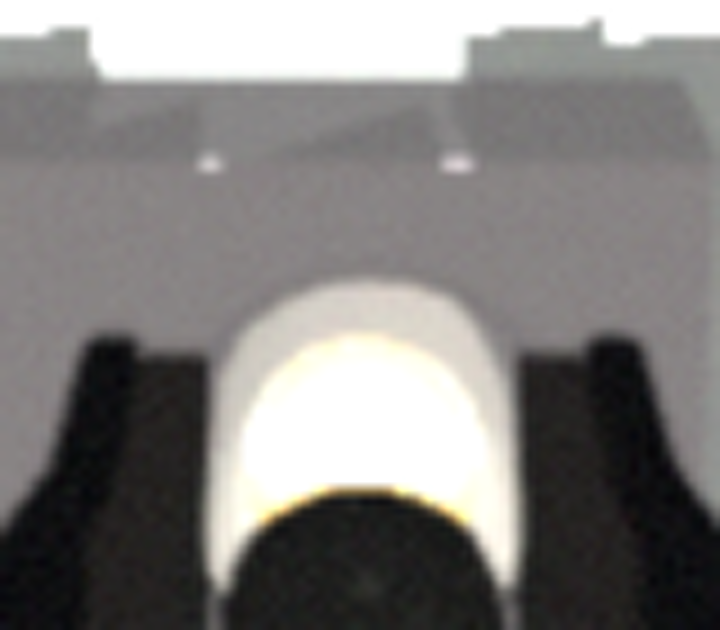

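View pics/s6a.png

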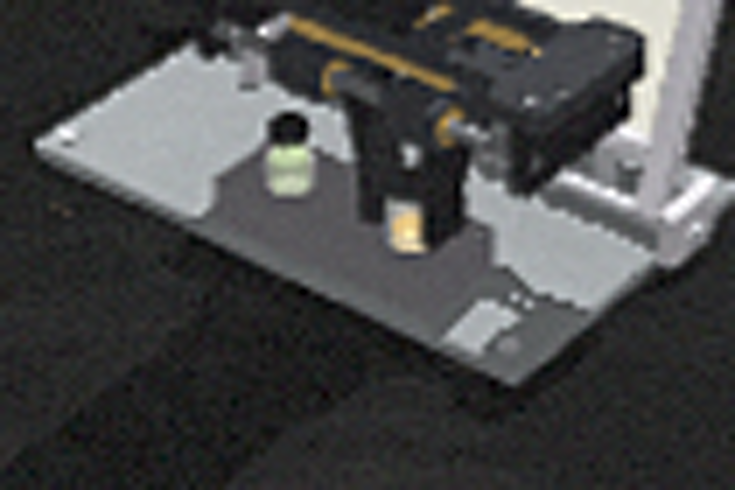

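>>> jog_arm:
  plan:
    - [0,0,0.0008,0,0,0,0]
    - [0,0,0.0012,0,0,0,0]
    - [0,0,0.0012,0,0,0,0]
    - [0,0,0.0012,0,0,0,0]

```text
clock: 6.35
tool_pos: [0.4603, -0.0784, 0.0347]
tcp_rot: [3.137, -0.158, 0.001]
force: [-1.1, -0.0, 4.7]
finger_gap: 0.0224
```

Floor contact (4.7 N up). Release and rise.

>>> jog_arm:
  plan:
    - [0,0,-0.0005,0,0,0,38]
    - [0,0,-0.0005,0,0,0,38]
    - [0,0,-0.0005,0,0,0,38]
    - [0,0,-0.0005,0,0,0,38]
    - [0,0,-0.0005,0,0,0,38]

```text
clock: 6.77
tool_pos: [0.46, -0.0784, 0.0347]
tcp_rot: [-3.138, 0.158, 0.0]
force: [0.2, -0.3, -0.1]
finger_gap: 0.0373
```

>>> jog_arm:
  plan:
    - [0,0,-0.01,0,0,0,38]
    - [0,0,-0.03,0,0,0,38]
    - [0,0,-0.06,0,0,0,38]
    - [0,0,-0.1,0,0,0,38]
    - [0,0,-0.13,0,0,0,38]
    - [-0.02,0,-0.13,0,0,0,20]
    - [-0.02,0,-0.13,0,0,0,0]

```text
clock: 7.35
tool_pos: [0.4386, -0.0764, 0.167]
tcp_rot: [3.137, -0.158, 0.003]
force: [-1.5, 0.4, -0.5]
finger_gap: 0.0311
```

```bash
python3 - <<'E'
from h import *
d=shot('wrist','w7'); print(cur()[0],robot.state()['force'],robot.state()['finger_gap'])
cv2.imwrite('pics/w7b.png',cv2.resize(d['color'][0:250,30:380],None,fx=2.2,fy=2.2,interpolation=cv2.INTER_CUBIC))
s=shot('scene','s7')
cv2.imwrite('pics/s7a.png',cv2.resize(s['color'][130:260,195:300],None,fx=4.5,fy=4.5,interpolation=cv2.INTER_CUBIC))
E
```

```text
[ 0.43914376 -0.07643765  0.16583778] [-1.09095028  0.18409517 -0.45985718] 0.027350233402554616
```

View pics/w7b.png

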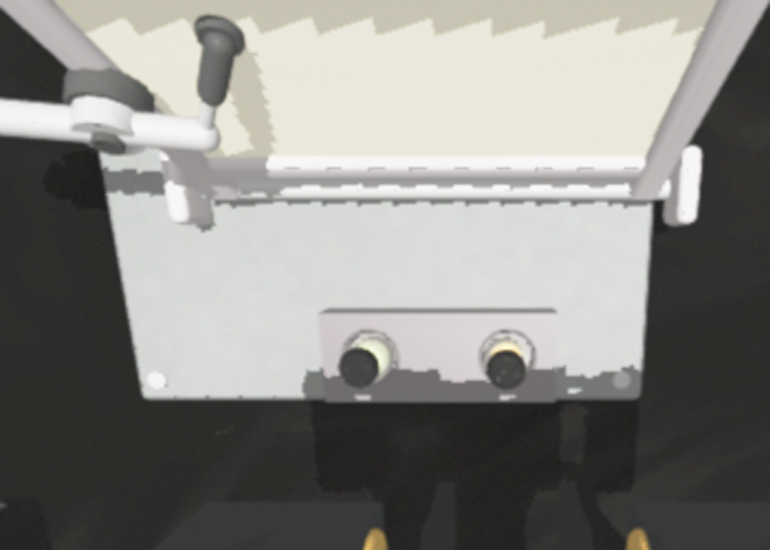

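View pics/s7a.png

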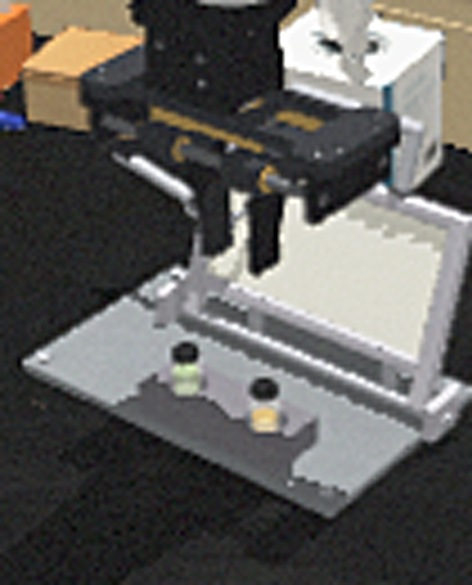

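```bash
cat >> h.py <<'E'
SX=np.array([.5254,-.0500]); SY=-.101
def st(x,y,z):
    c,s=np.cos(SY),np.sin(SY); x/=1e3;y/=1e3
    return np.array([SX[0]+c*x-s*y,SX[1]+s*x+c*y,z/1e3])
E
python3 - <<'E'
from h import *
print(robot.state()['q'])
t=load('top0');s=load('scene0');w=load('w7')
for n,p in dict(pad=(40,174,129),hand=(84,0,191),hL=(84,50,191),hR=(84,-50,191),piv=(32,101,108),hole=(-62,-35,32)).items():
    W=st(*p); print(n,W.round(4),'top crop',((np.array(proj(t,W))-[200,150])*8).round(),'scn crop',((np.array(proj(s,W))-[190,120])*4.6).round(),'w7b',((np.array(proj(w,W))-[30,0])*2.2).round())
D=down(-.101+np.pi/2); p0=[.439,-.0765,.167]
print((cur()[1].inv()*D).as_rotvec()/(np.pi/2), (cur()[1].inv()*down(-.101-np.pi/2)).as_rotvec()/(np.pi/2))
E
```

```text
[ 0.26883904  0.17413747 -0.21333473  2.10759925  0.04872441  0.86390106
 -1.64458418]
pad [0.5827 0.1191 0.129 ] top crop [ 81. 177.] scn crop [151. 193.] w7b [-176.   85.]
hand [ 0.609  -0.0585  0.191 ] top crop [440. 104.] scn crop [383. 158.] w7b [ 320. -269.]
hL [ 0.614  -0.0087  0.191 ] top crop [336.  92.] scn crop [324. 139.] w7b [  48. -269.]
hR [ 0.6039 -0.1082  0.191 ] top crop [543. 116.] scn crop [445. 179.] w7b [ 591. -269.]
piv [0.5674 0.0473 0.108 ] top crop [227. 218.] scn crop [222. 252.] w7b [112. 127.]
hole [ 0.4602 -0.0786  0.032 ] top crop [470. 452.] scn crop [291. 473.] w7b [507. 356.]
[-4.59424331e-05 -3.80610451e-04  1.00014063e+00] [ 3.80587473e-04 -4.59396595e-05 -9.99859312e-01]
```

```bash
python3 - <<'E'
from h import *
D=down(-.101-np.pi/2)
print(robot.state()['q'][6])
for p in ((40,175,129+60),): print(st(*p),row(st(*p),D))
E
```

```text
-1.6445841815105675
[0.58284112 0.12007504 0.189     ] ([0.1227, -0.21, -0.0239], [0.0004, -0.0, -0.9999])
```

>>> jog_arm:
  plan:
    - [0.0,-0.03,-0.03,0,0,-0.08,0]
    - [0.01,-0.06,-0.035,0,0,-0.15,0]
    - [0.03,-0.09,-0.035,0,0,-0.23,0]
    - [0.045,-0.12,-0.035,0,0,-0.31,0]
    - [0.06,-0.14,-0.035,0,0,-0.39,0]
    - [0.075,-0.16,-0.035,0,0,-0.46,0]
    - [0.09,-0.18,-0.03,0,0,-0.54,0]
    - [0.105,-0.195,-0.027,0,0,-0.62,0]
    - [0.115,-0.205,-0.024,0,0,-0.7,0]
    - [0.122,-0.21,-0.024,0,0,-0.78,0]
    - [0.122,-0.21,-0.024,0,0,-0.85,0]
    - [0.122,-0.21,-0.024,0,0,-0.93,0]
    - [0.122,-0.21,-0.024,0,0,-1,0]
    - [0.122,-0.21,-0.024,0,0,-1,0]
    - [0.122,-0.21,-0.024,0,0,-1,0]

```text
clock: 8.7
tool_pos: [0.5826, 0.1202, 0.1876]
tcp_rot: [-2.332, -2.102, 0.002]
force: [-0.2, -0.0, -0.4]
finger_gap: 0.0005
```

```bash
python3 - <<'E'
from h import *
d=shot('wrist','w8'); p,r=cur(); print(p,r.as_matrix().round(3),robot.state()['q'],robot.state()['finger_gap'])
print('pad pred',proj(d,st(40,174,129)), 'tip',proj(d,p))
s=shot('scene','s8')
cv2.imwrite('pics/s8a.png',cv2.resize(s['color'][110:260,185:310],None,fx=4,fy=4,interpolation=cv2.INTER_CUBIC))
E
```

```text
[0.58263928 0.12016171 0.18789276] [[ 0.103  0.995 -0.002]
 [ 0.995 -0.103  0.   ]
 [-0.    -0.002 -1.   ]] [ 0.15031047  0.43046307 -0.5639227   1.74391357  0.26018847  1.0438822
 -0.60826459] 0.0005098688416109331
pad pred (np.float64(260.6311777566778), np.float64(204.41455614383042)) tip (np.float64(260.33482372411373), np.float64(232.71312915834997))
```

View pics/w8.png

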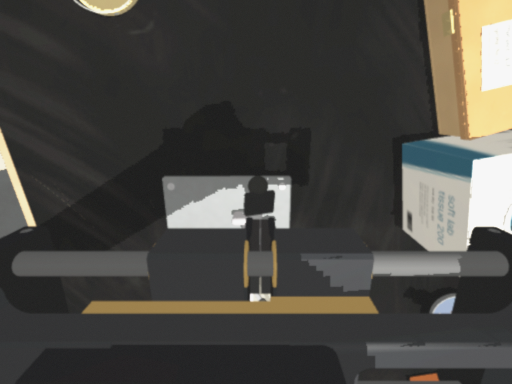

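View pics/s8a.png

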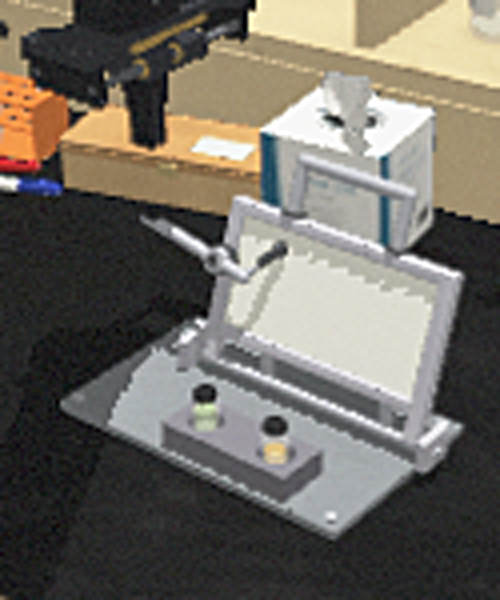

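>>> jog_arm:
  plan:
    - [0,0,0.03,0,0,0,0]
    - [0,0,0.05,0,0,0,0]
    - [0,0,0.057,0,0,0,0]
    - [0,-0.004,0.062,0,0,0,0]
    - [0.001,-0.008,0.067,0,0,0,0]
    - [0.001,-0.013,0.073,0,0,0,0]
    - [0.002,-0.018,0.08,0,0,0,0]
    - [0.002,-0.018,0.08,0,0,0,0]
  squeeze: 20

```text
clock: 9.47
tool_pos: [0.5632, 0.1244, 0.1081]
tcp_rot: [-2.329, -2.107, 0.002]
force: [-0.5, 0.6, 0.4]
finger_gap: 0.0005
```

```bash
python3 - <<'E'
from h import *
p,r=cur(); print(p,robot.state()['force'])
s=shot('scene','s9');d=shot('wrist','w9')
cv2.imwrite('pics/s9a.png',cv2.resize(s['color'][130:230,195:295],None,fx=6,fy=6,interpolation=cv2.INTER_CUBIC))
cv2.imwrite('pics/w9a.png',cv2.resize(d['color'][120:250,180:340],None,fx=4,fy=4,interpolation=cv2.INTER_CUBIC))
E
```

```text
[0.56321607 0.12440058 0.10810347] [-0.49154631  0.62003271  0.40615795]
```

View pics/s9a.png

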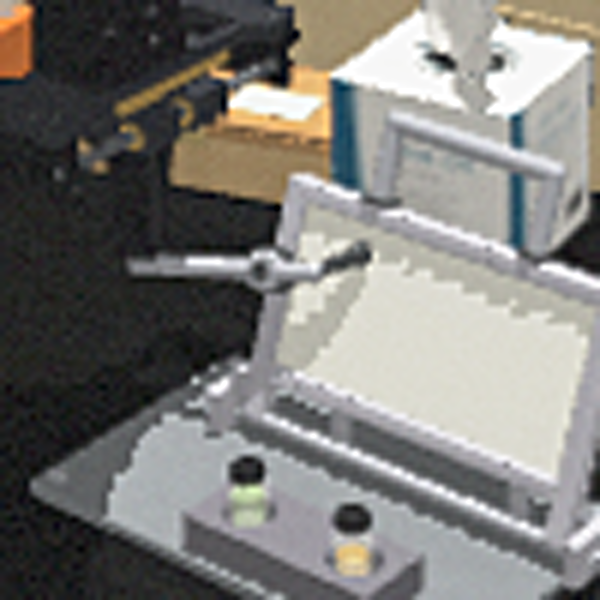

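View pics/w9a.png

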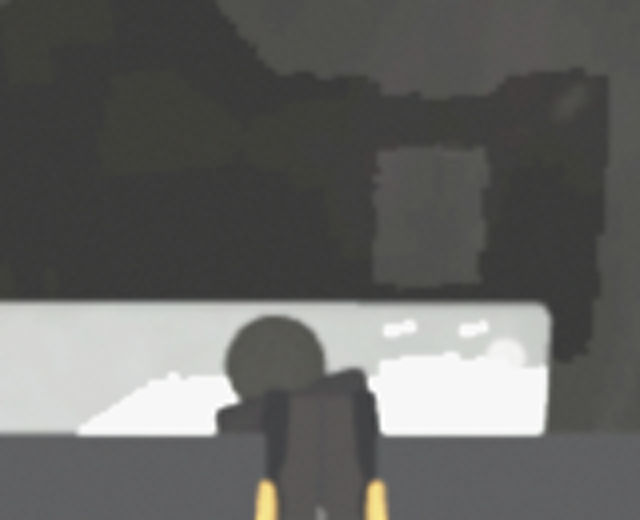

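>>> jog_arm:
  plan:
    - [-0.001,-0.004,0.005,0,0,0,0]
    - [-0.003,-0.008,0.009,0,0,0,0]
    - [-0.005,-0.012,0.014,0,0,0,0]
    - [-0.007,-0.016,0.019,0,0,0,0]
    - [-0.01,-0.02,0.024,0,0,0,0]
    - [-0.013,-0.024,0.028,0,0,0,0]
    - [-0.016,-0.027,0.032,0,0,0,0]
    - [-0.016,-0.027,0.032,0,0,0,0]

```text
clock: 10.23
tool_pos: [0.5349, 0.1097, 0.0757]
tcp_rot: [-2.33, -2.106, 0.004]
force: [-0.1, 0.4, -0.6]
finger_gap: 0.0003
```

```bash
python3 - <<'E'
from h import *
p,r=cur(); print(p,robot.state()['force'])
s=shot('scene','s10');d=shot('wrist','w10')
cv2.imwrite('pics/s10a.png',cv2.resize(s['color'][130:230,195:295],None,fx=6,fy=6,interpolation=cv2.INTER_CUBIC))
E
```

```text
[0.53491828 0.10970153 0.07570914] [-0.1324298   0.38325236 -0.57327331]
```

View pics/s10a.png

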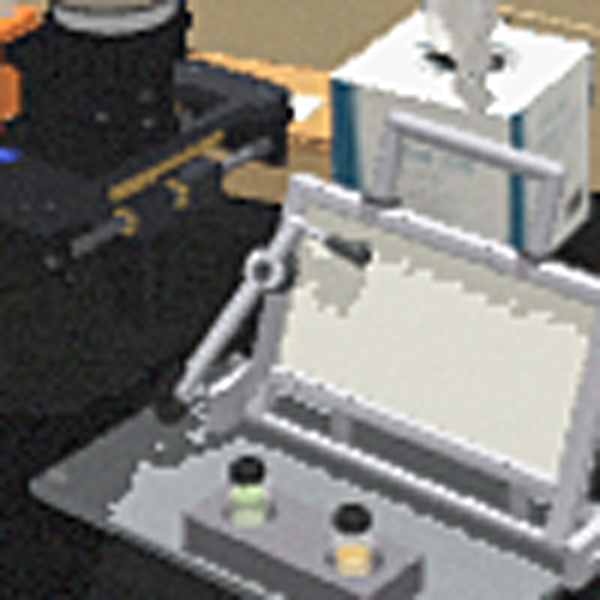

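```bash
python3 - <<'E'
from h import *
s=load('s10'); print('pad down',((np.array(proj(s,st(-19,126,57)))-[195,130])*6).round())
D=down(-.101-np.pi/2); p,_=cur()
print(row([p[0],p[1],.27],D)); print(row(st(84,-45,270),D))
E
```

```text
pad down [166. 375.]
([-0.0, -0.0, -0.1933], [-0.0, 0.0, 0.0001])
([-0.206, 0.0892, -0.1933], [-0.0, 0.0, 0.0001])
```

>>> jog_arm:
  plan:
    - [0,0,-0.03,0,0,0,0]
    - [0,0,-0.07,0,0,0,0]
    - [0,0,-0.11,0,0,0,0]
    - [0,0,-0.15,0,0,0,0]
    - [0,0,-0.185,0,0,0,40]
    - [-0.03,0.01,-0.193,0,0,0,60]
    - [-0.06,0.025,-0.193,0,0,0,60]
    - [-0.09,0.04,-0.193,0,0,0,60]
    - [-0.12,0.055,-0.193,0,0,0,60]
    - [-0.15,0.07,-0.193,0,0,0,60]
    - [-0.18,0.08,-0.193,0,0,0,60]
    - [-0.2,0.089,-0.193,0,0,0,60]
    - [-0.206,0.089,-0.193,0,0,0,60]
    - [-0.206,0.089,-0.193,0,0,0,60]
    - [-0.206,0.089,-0.193,0,0,0,60]

```text
clock: 11.58
tool_pos: [0.6042, -0.1015, 0.27]
tcp_rot: [-2.329, -2.108, -0.001]
force: [-0.5, 0.7, -0.0]
finger_gap: 0.0581
```

```bash
python3 - <<'E'
from h import *
p,r=cur(); print(p,robot.state()['q'])
s=shot('scene','s11');d=shot('wrist','w11')
print([np.round(proj(d,st(*q)),1) for q in ((84,0,191),(84,50,191),(84,-50,191))])
cv2.imwrite('pics/s11a.png',cv2.resize(s['color'][110:260,185:310],None,fx=4,fy=4,interpolation=cv2.INTER_CUBIC))
E
```

```text
[ 0.60417823 -0.10151814  0.27001317] [ 0.47554447  0.37583487 -0.50622758  1.60751746  0.19035184  1.2077056
 -0.16838335]
[array([260.9, 151.6]), array([261.2,  93.1]), array([260.7, 203.7])]
```

View pics/w11.png

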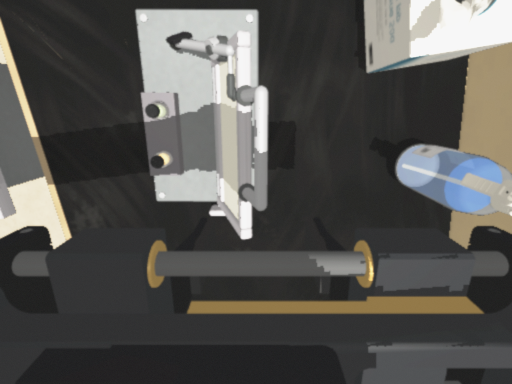

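View pics/s11a.png

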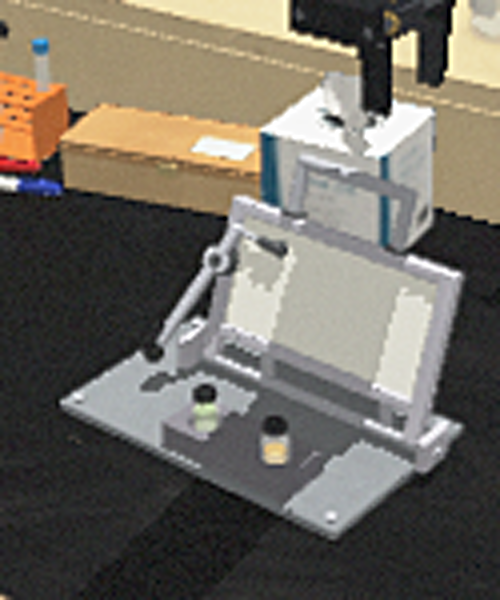

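```bash
python3 - <<'E'
from h import *
D=down(-.101-np.pi/2)
print(row(st(84,0,270),D)); print(row(st(84,0,172),D))
E
```

```text
([0.0422, 0.0007, 0.0003], [0.0002, -0.0006, 0.0024])
([0.0421, 0.0007, 0.0983], [0.0002, -0.0006, 0.0024])
```

>>> jog_arm:
  plan:
    - [0.02,0,0,0,0,0,60]
    - [0.042,0.001,0,0,0,0,60]
    - [0.042,0.001,0.03,0,0,0.002,60]
    - [0.042,0.001,0.06,0,0,0.002,60]
    - [0.042,0.001,0.085,0,0,0.002,60]
    - [0.042,0.001,0.097,0,0,0.002,60]
    - [0.042,0.001,0.097,0,0,0.002,60]
    - [0.042,0.001,0.097,0,0,0.002,60]

```text
clock: 12.35
tool_pos: [0.6098, -0.0602, 0.1734]
tcp_rot: [-2.332, -2.105, -0.001]
force: [0.1, -0.5, 1.4]
finger_gap: 0.0601
```

```bash
python3 - <<'E'
from h import *
p,r=cur(); print(p,robot.state()['force'])
d=shot('wrist','w12'); s=shot('scene','s12')
cv2.imwrite('pics/s12a.png',cv2.resize(s['color'][110:230,205:310],None,fx=5,fy=5,interpolation=cv2.INTER_CUBIC))
E
```

```text
[ 0.60978645 -0.06019929  0.17343117] [ 0.11386317 -0.47155057  1.39753798]
```

View pics/w12.png

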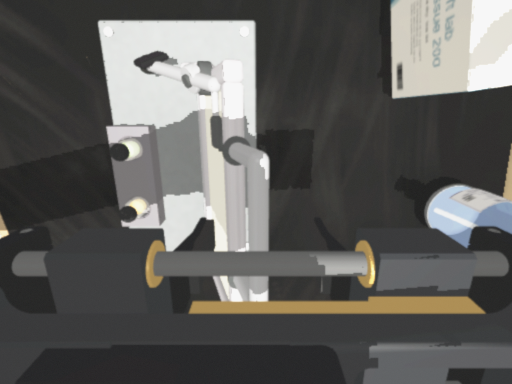

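View pics/s12a.png

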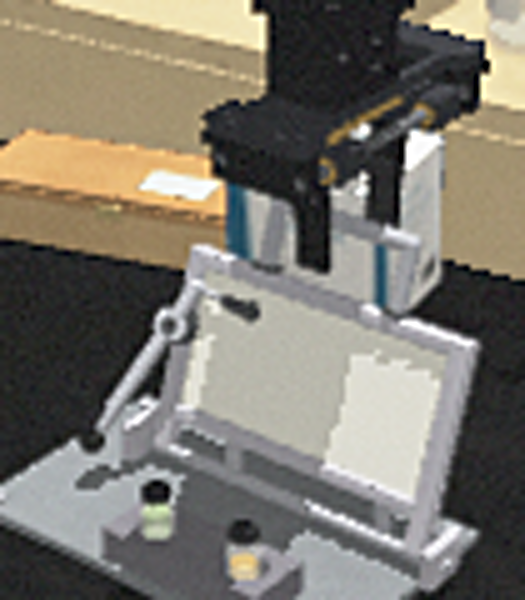

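Straddling the bar, centred. Close gently then firmly.

>>> jog_arm:
  plan:
    - [0,0,0.001,0,0,0,0]
    - [0,0,0.001,0,0,0,0]
    - [0,0,0.001,0,0,0,0]
    - [0,0,0.001,0,0,0,0]
    - [0,0,0.001,0,0,0,0]
    - [0,0,0.001,0,0,0,0]
    - [0,0,0.001,0,0,0,0]
  squeeze: 25

```text
clock: 13.03
tool_pos: [0.6095, -0.0614, 0.1719]
tcp_rot: [2.334, 2.103, 0.0]
force: [-0.4, 0.6, 0.0]
finger_gap: 0.0216
```

>>> jog_arm:
  plan:
    - [0,0,0.001,0,0,0,0]
    - [0,0,0.001,0,0,0,0]
    - [0,0,0.001,0,0,0,0]
    - [0,0,0.001,0,0,0,0]
    - [0,0,0.001,0,0,0,0]
  squeeze: 25

```text
clock: 13.45
tool_pos: [0.6086, -0.0612, 0.1707]
tcp_rot: [-2.332, -2.103, 0.003]
force: [-4.3, -0.3, 2.5]
finger_gap: 0.0105
```

>>> jog_arm:
  plan:
    - [0,-0.002,-0.001,0,0,0,0]
    - [0,-0.005,-0.002,0,0,0,0]
    - [0,-0.009,-0.003,0,0,0,0]
    - [0,-0.0125,-0.004,0,0,0,0]
    - [0,-0.0155,-0.005,0,0,0,0]
    - [0,-0.0195,-0.006,0,0,0,0]
    - [0,-0.0235,-0.007,0,0,0,0]
    - [0,-0.0275,-0.008,0,0,0,0]
    - [0,-0.0315,-0.0087,0,0,0,0]
    - [0,-0.0355,-0.0094,0,0,0,0]
    - [0,-0.0395,-0.01,0,0,0,0]
    - [0,-0.0435,-0.0105,0,0,0,0]
    - [0,-0.0475,-0.0109,0,0,0,0]
    - [0,-0.051,-0.0112,0,0,0,0]
    - [0,-0.0545,-0.0114,0,0,0,0]
    - [0,-0.058,-0.0115,0,0,0,0]
    - [0,-0.061,-0.0116,0,0,0,0]
    - [0,-0.063,-0.0116,0,0,0,0]
    - [0,-0.064,-0.0116,0,0,0,0]
    - [0,-0.064,-0.0116,0,0,0,0]
  squeeze: 30

```text
clock: 15.12
tool_pos: [0.546, -0.0547, 0.1832]
tcp_rot: [2.333, 2.103, 0.001]
force: [1.8, -0.3, 5.7]
finger_gap: 0.0106
```

```bash
python3 - <<'E'
from h import *
p,r=cur(); print(p,r.as_matrix().round(3)[:,2],robot.state()['force'],robot.state()['finger_gap'],st(20,0,184))
d=shot('wrist','w13'); s=shot('scene','s13')
cv2.imwrite('pics/s13a.png',cv2.resize(s['color'][110:260,185:310],None,fx=4,fy=4,interpolation=cv2.INTER_CUBIC))
E
```

```text
[ 0.54603508 -0.05473057  0.18316859] [ 0.001 -0.    -1.   ] [ 1.78002824 -0.32748723  5.7463849 ] 0.010579689533569737 [ 0.54529808 -0.05201657  0.184     ]
```

View pics/w13.png

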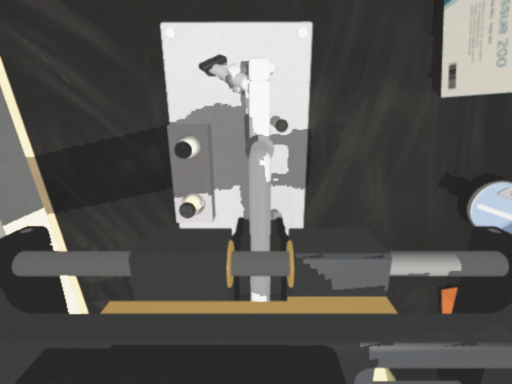

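View pics/s13a.png

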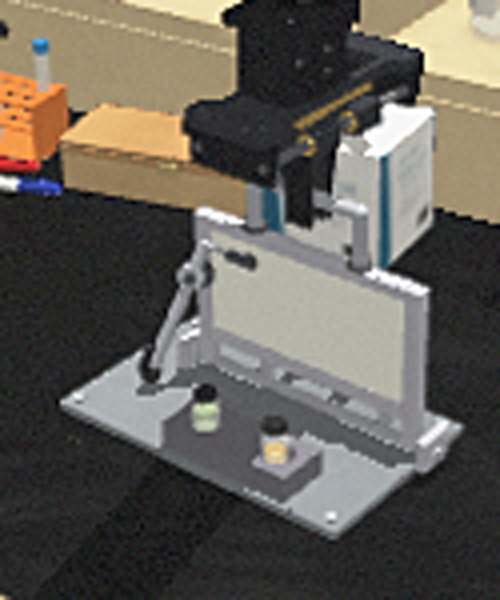

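>>> jog_arm:
  plan:
    - [0,0,0,0,0,0,0]
    - [0,0,0,0,0,0,0]
    - [0,0,0,0,0,0,0]
    - [0,0,0,0,0,0,0]
    - [0,0,0,0,0,0,0]
    - [0,0,0,0,0,0,0]

```text
clock: 15.72
tool_pos: [0.5463, -0.0548, 0.1832]
tcp_rot: [2.333, 2.103, 0.001]
force: [0.8, -1.0, 6.1]
finger_gap: 0.011
```

```bash
python3 - <<'E'
from h import *
p,r=cur(); print(p,robot.state()['force'],robot.state()['finger_gap'])
s=shot('scene','s14')
for f in (-.07,0,.07,):
    print(f,[((np.array(proj(s,st(20+181*np.sin(f),y,22+181*np.cos(f))))-[185,110])*4).round() for y in (-50,50)])
shot('wrist','w14')
for a in ('s13','s14'): pass
print(np.abs(load('w14')['color'].astype(int)-load('w13')['color']).mean())
E
```

```text
[ 0.5462747  -0.05477483  0.18315722] [ 0.80374158 -0.95042723  6.09726066] 0.010980302088577702
-0.07 [array([346., 220.]), array([239., 182.])]
0 [array([356., 213.]), array([249., 176.])]
0.07 [array([367., 207.]), array([260., 170.])]
1.1014455159505208
```

```bash
python3 - <<'E'
from h import *
s=load('s14'); c=cv2.resize(s['color'][140:240,225:305],None,fx=6,fy=6,interpolation=cv2.INTER_CUBIC)
for f,col in ((-.04,(255,0,0)),(0,(0,255,0)),(.04,(0,0,255))):
    q=[((np.array(proj(s,st(20+k*np.sin(f),-50,22+k*np.cos(f))))-[225,140]+.5)*6) for k in (137,181)]
    cv2.line(c,*[tuple(map(int,a)) for a in q],col,1)
    q=[((np.array(proj(s,st(20+k*np.sin(f),-101,22+k*np.cos(f))))-[225,140]+.5)*6) for k in (0,137)]
    cv2.line(c,*[tuple(map(int,a)) for a in q],col,1)
cv2.imwrite('pics/s14a.png',c)
E
```

```text
(no output)
```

View pics/s14a.png

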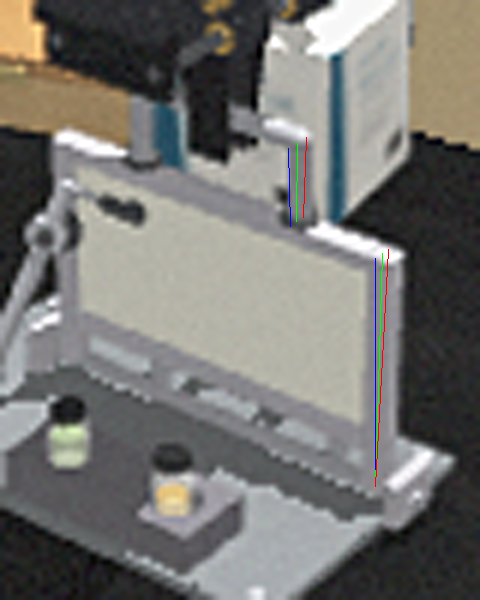

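```bash
python3 -c "
from bench import robot
print(robot.hand_in()); s=robot.state(); print(s['clock'],s['tool_pos'],s['finger_gap'],s['force'])"
```

```text
the job is handed in; nothing more can be done
None
the job is handed in; nothing more can be done
```

I carried out all three steps and handed the job in at about 16 s on the robot's clock. The hand-in gives no verdict, so these are my own checks.

- **Vial:** I felt it reach the floor of the right hole (4.7 N upward), then let go. Later pictures show it upright at the same height as the vial in the left hole.
- **Leg:** I pressed the pad along its path past dead centre, and the pictures show it snapped down in front of the left post. I had no joint reading, and the pad appeared a few pixels lower in the scene picture than I predicted.
- **Screen:** I gripped it by the handle with 30 N set and swung it up. The last reading put the tool 1 mm further from the block than my upright target. A picture overlay put the lean at about 0 to 0.01 rad; I estimate the error at about ±0.02 rad. The tool pose held within 0.3 mm over the last half second.
- **Bystanders:** I did not touch the left vial, the petri dish, the loose cap or the yellow vial. I saw the left vial still in place in the last pictures, but did not re-measure the dish or the cap.

One disagreement: in the wrist camera, the foot and cap of the vial gave sideways positions 2 to 4 mm apart. This was the same while it stood on the worktop, so I put it down to calibration rather than tilt, and it seated without trouble.

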